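# Walk the granite ham-stand foot square against the stop bar

## Robot

A 7-joint arm with a two-finger parallel gripper is mounted at the origin on the work surface. World frame = base frame: x ahead of the robot, y to its left, z up, the work surface at z = 0. Lengths are in m, angles in degrees, forces in N, time in s.
With the tool pointing down it reaches from about 0.425 to 0.875 m from the base axis. Payload 4.7 kg.
Tool frame: the origin (TCP) lies at the very end of the fingers, on their centre line; the grasp point (between the pads) lies 19 mm behind it; z points along the fingers, x is the direction in which the jaws open and shut, and the axes are right-handed (so a half turn about z gives the same grasp; the last joint's range is limited). The gripper opens to 87 mm and grips with 3 to 60 N. Pads are 19 mm wide; open, the fingers measure 117 mm over their backs; the gripper's body (75 mm by 190 mm) begins 51 mm behind the grasp point.
Start: joints at [-74.593, 18.392, -4.016, 83.108, 1.295, 78.541, -3.26], TCP at [0.164, 0.629, 0.223] pointing down, gripper open.
Joint ranges: [-163.93, 163.93], [-17.29, 119.83], [-79.2, 71.16], [3.27, 140.29], [-89.18, 269.18], [5.43, 117.66], [-154.24, 154.24]. Speed limits (degrees/s): [147.25, 147.25, 180, 180, 180, 180, 180].

## Interface

Orientations are given as [roll, pitch, yaw] about the fixed x, y, z axes, in that order (R = Rz(yaw) Ry(pitch) Rx(roll)).
In Python, from cell import get_obs, viewer, env gives the robot as it stands.
- The arm moves only by the tool jog_arm, never from a script. Its argument "moves" is a list of rows, each a list of 7 numbers: the finger opening in cm, from 0 to 8.7, then the shift along the tool's x, y, z in cm, then the turn, a rotation vector about the tool's x, y, z in rad. In form: [[hand, x, y, z, rx, ry, rz], ...]. A call has 1 to 12 rows; each row is the pose to reach, as a shift and turn from the pose measured when the call began, along the tool's axes at that moment; what a row does not reach only later rows make up. A row lasts 1/12 s, in which the tool goes at most 41.7 mm and 7.16 degrees, less where a joint would pass 70% of its speed; a pose out of reach is approached as far as the arm can. A call with a gripper value outside its range is refused whole. The fingers move at their own pace and stop on an object; "squeeze" is the grip in N (left out, the last holds). Time passes only in rows, so rows that repeat a pose let the fingers close. It gives the time, the measured TCP pose, the force and the opening at its end, in the units of the state.
- get_obs(): the state, without advancing time (a new reading comes with each control period).
- viewer.read_camera(name): name is "scene" or "top"; returns the picture (400x640x3 uint8, red, green, blue); there is no depth.
- viewer.camera_params(name): a dict with "fx", "fy", "cx", "cy" (pixels), "k1" (the pictures are not rectified: a ray, as slopes to the right and down, at radius r is drawn at 1 + k1 r^2 times it, then the intrinsics apply), "extrinsics" (4x4, takes a point from camera to world coordinates). Camera axes: x right, y up, looking along -z (the intrinsics and any distortion apply to the point x, -y, -z); pixel columns grow to the right and rows downward; lengths in m; the calibration is good to about 2 mm. A picture is of the moment at which its call begins. camera_params takes no time and is no camera call.
- env.sign_off(): hands the job in, once; it reports no verdict.
The state is a dict: "time_s": time; "qpos": joint angles; "joint_velocities": joint speeds; "effort": joint torques, N m; "tool_pos": TCP position; "tool_rot": TCP orientation; "force": force on the tool from outside, world axes, zero at the start; "wrist_torque": the same for the moment, N m; "grip_width": finger opening in m.
Only numpy, scipy, OpenCV 4.12 (cv2) and the standard library are available. Lean on these libraries where they do the work, as an engineer would, in place of code of your own. Each camera call takes 0.05 s, during which the arm holds its last target. There are 200 camera calls.

## Task

Walk the heavy granite foot of the ham stand round and up to the steel stop bar by pushing its corners, until the long face that looks towards the bar lies flush along it with the foot's socket straight opposite the stud on the bar's middle (within about a centimetre). Turn the foot roughly square before it reaches the bar, so that no corner strikes the bar askew. Only push the stone from the side: do not lift or tip it, do not touch the steel socket on top, leave everything else on the table where it stands, and finish with the gripper clear.

Things in the scene. Friction and masses are not known exactly. Their poses are not given: they have to be found in the camera images.
- foot: Loose granite block, speckled grey-brown, 95 mm in its x, 165 mm in its y, 32 mm high, about 1.35 kg, too wide to grip; slides flat. Origin: centre of its underside; x points out of the long face that must meet the bar, y along its length, z up. At the start it is turned 0.5 to 0.9 rad counter-clockwise (from above) from square to the bar, so its +y end is the farther from the bar.
- foot_left_corner (a point): End of the foot's bar-side long face at its +y end, half-way up: at (47.5, 82.5, 16) mm in the foot's frame.
- foot_right_corner (a point): End of the foot's bar-side long face at its -y end, half-way up: at (47.5, -82.5, 16) mm in the foot's frame.
- socket: Short steel tube with a round flange fixed to the middle of the foot's top (not to be touched): flange 52 mm across and 4 mm thick, tube 26 mm across, its top 58 mm above the table. Origin at the centre of the flange's underside, 32 mm above the table.
- stop_bar: Straight steel bar fixed to the table beyond the foot, 24 mm thick (its x), 400 mm long (its y), 30 mm high, with a round dark stud 14 mm across and 10 mm high on top at its middle. Origin at the centre of its underside; x points away from the robot's side, so the face to be met is the plane x = -12 mm. The foot's origin is 59.5 mm from the bar's origin when flush.
- spray: Bystander: clear bottle with white cap, 68 mm across, 160 mm tall, beyond the bar; origin under its centre.
- olive_jar: Bystander: green glass jar, 72 mm across, 85 mm tall, beyond the bar; origin under its centre.
- cup: Bystander: white cup, 72 mm across, 80 mm tall, beyond the bar; origin under its centre.
- spanner: Bystander: steel spanner about 150 mm long lying flat to the right of the bar; origin under its middle, x along it.
- shaker: Bystander: turned wooden pepper shaker, 40 mm across, 70 mm tall, by the left end of the bar; origin under its centre.
- collar: Bystander: solid steel disc, 48 mm across, 30 mm high, to the left of the foot; origin under its centre.
- slip_box: Bystander: cardboard box 70 x 100 x 45 mm, to the right of the foot; origin under its centre.
Things that resemble listed ones, but are neither listed nor needed, are in the scene too. What is shaped like the foot but black, purple or red is not meant.

How it is judged (in metres and radians):
At the end, for the whole second after the job is handed in: The foot lies flat and still with both ends of its bar-side long face within 4 mm of the bar's face, its socket within 15 mm of opposite the stud (along the bar), and every bystander within 25 mm of where it stood (x of foot_left_corner in the frame of stop_bar between -0.016 and -0.008 m and x of foot_right_corner in the frame of stop_bar between -0.016 and -0.008 m and y of socket in the frame of stop_bar between -0.015 and 0.015 m and height (world z) of foot below 0.004 m and angle between foot's own z axis and vertical below 0.04 rad and linear speed of foot below 0.01 m/s and distance of each of spray, olive_jar, cup, spanner, shaker, collar, slip_box from where it was at the start of the episode below 0.025 m); the robot touches nothing.
It fails at once if the foot presses on the bar (over 2 N) while turned more than 0.25 rad from square (contact force between foot and stop_bar above 2 N and angle between the x axis of foot and the x axis of stop_bar, either way round above 0.25 rad).
It fails at once if the foot is lifted more than 8 mm or tipped more than 0.15 rad (height (world z) of foot above 0.008 m or angle between foot's own z axis and vertical above 0.15 rad).
It fails at once if the steel socket is touched (over 1 N) (contact force between any of the fingers, the arm and socket above 1 N).
It fails at once if a bystander is moved more than 25 mm (distance of any of spray, olive_jar, cup, spanner, shaker, collar, slip_box from where it was at the start of the episode above 0.025 m).
It also fails if it takes over 72 s, if anything falls off the work surface, if the arm or the gripper's body presses on something with over 40 N, if the wrist force passes 120 N, or if a joint passes its speed limit or range.

## Working session

There is one attempt and no reset: what is moved stays moved. The work goes in short steps, Python scripts to look and compute and a tool call to move; the robot and the scene stay as the last step left them, time stands still between calls to the robot, and variables do not carry over. Pictures are saved under pics/ and viewed, and the job is handed in when it is done.

Besides the shell and the picture viewer there is one more tool, called after "Call:" as name(argument=value, ...), one argument or row to a line, values as JSON. jog_arm: Moves the arm, as the interface text tells. Its arguments: {"type":"object","properties":{"moves":{"type":"array"},"squeeze":{"type":"number"}},"required":["moves"]}

```bash
mkdir -p pics; cat > h.py <<'E'
import numpy as np, cv2
from cell import get_obs, viewer, env
def snap(n,f,crop=None,s=1):
    im=viewer.read_camera(n)[:,:,::-1].copy()
    if crop: u0,v0,u1,v1=crop; im=im[v0:v1,u0:u1]
    cv2.imwrite('pics/'+f,cv2.resize(im,None,fx=s,fy=s,interpolation=cv2.INTER_CUBIC))
def w(n,px,z):
    p=viewer.camera_params(n);E=np.array(p['extrinsics']);out=[]
    for u,v in px:
        d=np.array([(u-p['cx'])/p['fx'],(v-p['cy'])/p['fy']]);s=d.copy()
        for _ in range(20): s=d/(1+p['k1']*(s@s))
        r=E[:3,:3]@np.array([s[0],-s[1],-1]);o=E[:3,3]
        out.append(o+r*(z-o[2])/r[2])
    return np.array(out)
E
python3 - <<'E'
from h import *
snap('top','t0.png',s=1.25);snap('scene','s0.png',s=1.25)
o=get_obs();print(o)
for n in('top','scene'):print(viewer.camera_params(n))
E
```

```text
{'time_s': 0.1, 'qpos': array([-74.59409685,  18.43402448,  -4.01632256,  83.16929254,
         1.29528198,  78.5415532 ,  -3.25724881]), 'joint_velocities': array([-0.08101204, -0.12235965, -0.05958802, -0.19280059, -0.04809845,
        0.0274387 , -0.04241315]), 'effort': array([-4.61780553e-05, -4.92569411e+01, -4.05704845e-01, -3.13398778e+01,
       -6.41728216e-02,  3.94689047e-02,  8.47664910e-05]), 'tool_pos': array([0.16373658, 0.62851116, 0.22156784]), 'tool_rot': array([1.79994395e+02, 9.96160014e-02, 7.54072752e+01]), 'force': array([ 0.5674809 , -0.32786469, -0.35455407]), 'wrist_torque': array([-0.01249448,  0.04716692,  0.02210764]), 'grip_width': 0.08700209600299103}
{'fx': 463.4879494132667, 'fy': 463.4879494132667, 'cx': 315.75120528378136, 'cy': 201.80300278376123, 'k1': -0.12546624420585284, 'extrinsics': array([[-2.84134271e-02,  9.92177384e-01, -1.21559519e-01,
         3.20924939e-01],
       [-9.99385304e-01, -2.56983373e-02,  2.38455403e-02,
        -6.44111566e-04],
       [ 2.05351282e-02,  1.22162330e-01,  9.92297674e-01,
         1.28844150e+00],
       [ 0.00000000e+00,  0.00000000e+00,  0.00000000e+00,
         1.00000000e+00]])}
{'fx': 504.82922151482313, 'fy': 504.82922151482313, 'cx': 326.6353393507002, 'cy': 204.91828442494523, 'k1': 0.05377256964298435, 'extrinsics': array([[ 0.06596142, -0.63120544,  0.77280579,  1.48828321],
       [ 0.99760148,  0.05800535, -0.03777135, -0.05054717],
       [-0.02098539,  0.77344365,  0.63351759,  0.8875629 ],
       [ 0.        ,  0.        ,  0.        ,  1.        ]])}
```

View pics/t0.png

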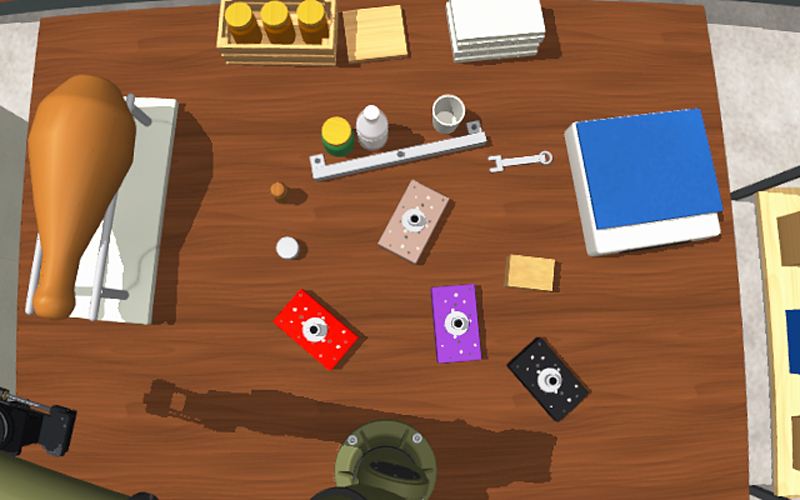

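View pics/s0.png

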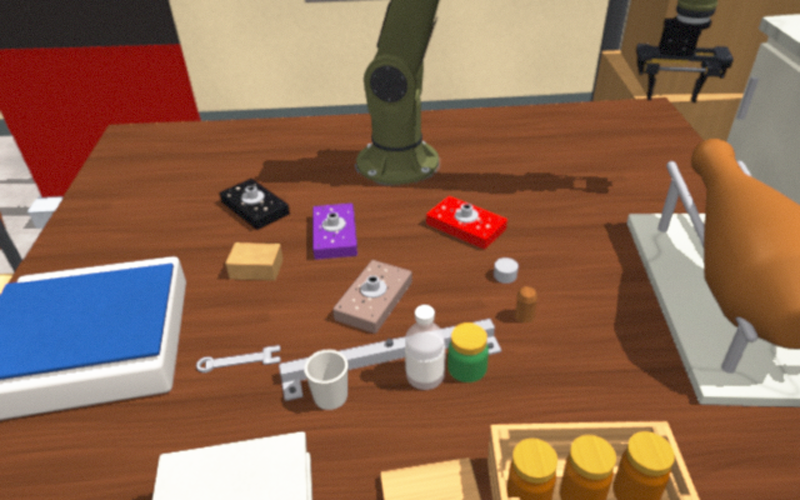

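The candidates in t0.png are the grey-brown block at (415,220), red at (315,329), purple at (457,323) and black at (550,380). The description fits only the grey-brown one. The bar runs from (312,168) to (486,137) with its stud near (401,154).

```bash
python3 - <<'E'
from h import *
snap('top','t1.png',(240,70,400,220),5)
E
python3 -c "
import cv2;i=cv2.imread('pics/t1.png');print(i.shape);cv2.imwrite('pics/t1.png',cv2.resize(i,(640,600)))"
```

```text
(750, 800, 3)
```

View pics/t1.png

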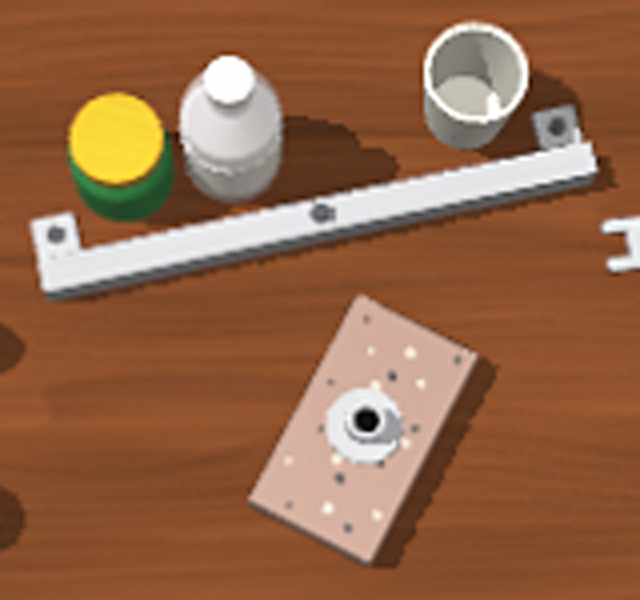

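The crop confirms the grey-brown speckled block. Its top corners are at (361,295), (477,353), (369,563) and (250,499), and the bar's stud is at (321,213).

```bash
cat >> h.py <<'E'
def foot(c):  # top-face corners (full pixels) -> centre, long axis angle deg
    P=w('top',c,0.032)[:,:2].astype(np.float32)
    r=cv2.minAreaRect(P); return P,P.mean(0),r
E
python3 - <<'E'
from h import *
f=lambda L:[(240+x/4,70+y/4) for x,y in L]
P,c,r=foot(f([(361,295),(477,353),(369,563),(250,499)]));print(P,c,r)
print('socket',w('top',f([(366,420)]),.058))
print('stud',w('top',f([(321,212)]),.038))
print('front top edge',w('top',f([(45,288),(597,175)]),.03))
print('back edge',w('top',f([(80,250),(588,143)]),.03))
g=lambda L:[(x/1.25,y/1.25) for x,y in L]
print('collar,box,shaker',w('top',g([(288,247),(531,272),(278,190)]),.03))
print('box corners',w('top',g([(509,255),(558,260),(553,292),(506,287)]),.045))
E
```

```text
[[ 0.63648033 -0.07579939]
 [ 0.5934632  -0.15501703]
 [ 0.44909582 -0.07514107]
 [ 0.4952148   0.00485787]] [ 0.54356354 -0.07527491] ((0.5436282157897949, -0.07468627393245697), (0.0923263281583786, 0.16499122977256775), 61.04500961303711)
socket [[ 0.54338787 -0.0747678   0.058     ]]
stud [[ 0.69505281 -0.0495249   0.038     ]]
front top edge [[ 0.64749041  0.14396928  0.03      ]
 [ 0.72101198 -0.24629561  0.03      ]]
back edge [[ 0.67411856  0.11930589  0.03      ]
 [ 0.74476934 -0.24116092  0.03      ]]
collar,box,shaker [[ 0.492747    0.2026731   0.03      ]
 [ 0.42342101 -0.33034995  0.03      ]
 [ 0.62124141  0.22462006  0.03      ]]
box corners [[ 0.46075969 -0.27966874  0.045     ]
 [ 0.44684884 -0.38837437  0.045     ]
 [ 0.37709282 -0.37295617  0.045     ]
 [ 0.39118438 -0.26951033  0.045     ]]
```

```bash
cat >> h.py <<'E'
from scipy.spatial.transform import Rotation as R
YAW=10.66; B=np.array([.695,-.0495]); 
B=B+(np.array([.674])-B@[.9827,.185])*np.array([.9827,.185])
RB=R.from_euler('z',YAW,degrees=True).as_matrix()[:2,:2]
def bar(p): return (np.asarray(p)[...,:2]-B)@RB
def unbar(p): return np.asarray(p)@RB.T+B
def move(pt,z,yaw=100.66):  # pt in bar frame -> tool shift cm, rotvec
    o=get_obs();T=R.from_euler('xyz',o['tool_rot'],degrees=True)
    g=R.from_euler('xyz',[180,0,yaw],degrees=True)
    d=np.r_[unbar(pt),z]-o['tool_pos']
    return np.round(T.inv().apply(d)*100,1),np.round((T.inv()*g).as_rotvec(),2)
def fp(c):
    P,m,r=foot(c);q=bar(P);e=(q[0]+q[1])/2-(q[2]+q[3])/2  # corners 0,1 = right(-y) end
    return bar(m),np.degrees(np.arctan2(-e[0],-e[1]))*-1,q
E
python3 - <<'E'
from h import *
print(B,unbar([-.225,.109]),bar(get_obs()['tool_pos']))
f=lambda L:[(240+x/4,70+y/4) for x,y in L]
print(fp(f([(361,295),(477,353),(369,563),(250,499)])))
print(move(bar([.30,.36]),.22)); print(move([-.225,.109],.15))
E
```

```text
[ 0.69517787 -0.04946651] [0.453898   0.01603175] [-0.39680279  0.76464317]
(array([-0.15377184,  0.00268271]), np.float64(50.00286566449188), array([[-0.06255562, -0.01502052],
       [-0.11948411, -0.0849137 ],
       [-0.24658451,  0.02028893],
       [-0.18646319,  0.09037615]]))
(array([-22.6,  20. ,   0.2]), array([-0.  ,  0.  , -0.44]))
(array([-52. ,  43.5,   7.3]), array([-0.  ,  0.  , -0.44]))
```

Call:
jog_arm(
  moves=[
    [0,-6,5,0,0,0,-0.1],
    [0,-12,10.5,0,0,0,-0.2],
    [0,-18,16,0,0,0,-0.3],
    [0,-22.6,20,0,0,0,-0.44],
    [0,-22.6,20,0,0,0,-0.44],
    [0,-22.6,20,0,0,0,-0.44],
    [0,-22.6,20,0,0,0,-0.44],
    [0,-22.6,20,0,0,0,-0.44],
    [0,-22.6,20,0,0,0,-0.44],
  ],
)

```text
time_s: 0.9
tool_pos: [0.3027, 0.3559, 0.2222]
tool_rot: [-180.0, 0.1, 100.2]
force: [0.5, 0.4, 0.2]
grip_width: 0.0351
```

```bash
python3 - <<'E'
from h import *
o=get_obs();print(o['tool_pos'],o['tool_rot'],o['qpos'],o['grip_width'])
print(move([-.225,.109],.15),move([-.225,.109],.014))
E
```

```text
[0.30274985 0.3559187  0.2222371 ] [-1.79999465e+02  1.01060198e-01  1.00206445e+02] [-56.7786949   -3.8981081    3.6776908  108.01868558   0.33349968
  75.94083949  47.01559295] 0.03512115158226266
(array([-36.1,   8.9,   7.3]), array([-0.  ,  0.  , -0.01])) (array([-36.1,   8.9,  20.9]), array([-0.  ,  0.  , -0.01]))
```

Call:
jog_arm(
  moves=[
    [0,-36.1,8.9,7.3,0,0,-0.01],
    [0,-36.1,8.9,7.3,0,0,-0.01],
    [0,-36.1,8.9,7.3,0,0,-0.01],
    [0,-36.1,8.9,7.3,0,0,-0.01],
    [0,-36.1,8.9,7.3,0,0,-0.01],
    [0,-36.1,8.9,7.3,0,0,-0.01],
    [0,-36.1,8.9,7.3,0,0,-0.01],
    [0,-36.1,8.9,7.3,0,0,-0.01],
    [0,-36.1,8.9,7.3,0,0,-0.01],
    [0,-36.1,8.9,7.3,0,0,-0.01],
    [0,-36.1,8.9,12,0,0,-0.01],
    [0,-36.1,8.9,16,0,0,-0.01],
  ],
)

```text
time_s: 1.9
tool_pos: [0.4577, 0.0171, 0.0675]
tool_rot: [179.6, 0.1, 100.7]
force: [0.3, 0.7, -1.0]
grip_width: 0.0003
```

```bash
python3 - <<'E'
from h import *
o=get_obs();print(o['tool_pos'],o['tool_rot'],o['qpos'],o['grip_width'])
print(move([-.225,.109],.014))
snap('top','t2.png',(220,60,460,240),3.3);snap('scene','s2.png',s=1.25)
E
```

```text
[0.45769178 0.01705493 0.0675212 ] [1.79599780e+02 6.17721413e-02 1.00734021e+02] [-36.91979448   2.51024105  32.32189294 121.08113225  -1.58841126
  56.40270269  96.98118438] 0.00025613167473813694
(array([-0. , -0.4,  5.3]), array([0.01, 0.  , 0.  ]))
```

View pics/t2.png

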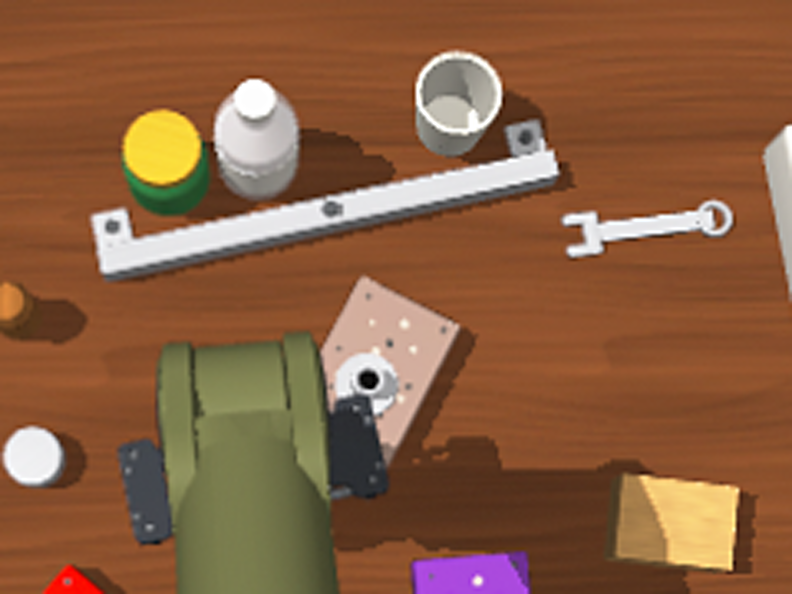

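View pics/s2.png

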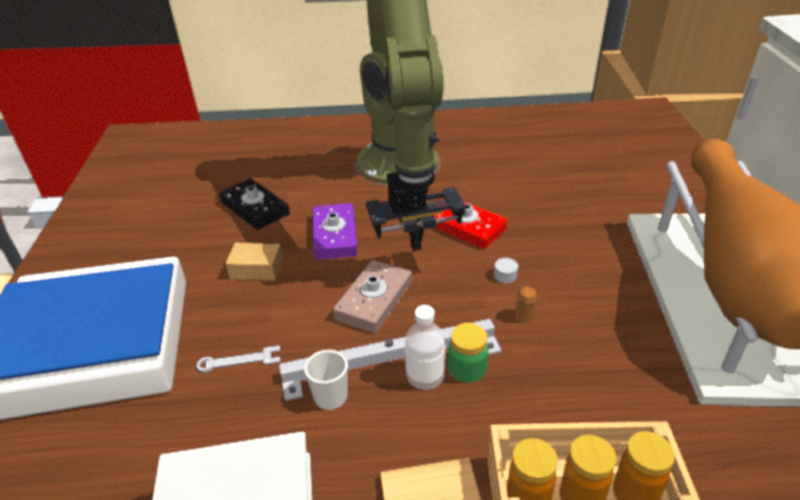

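Call:
jog_arm(
  moves=[
    [0,0,-0.4,3,0,0,0],
    [0,0,-0.4,5.3,0,0,0],
    [0,0,-0.4,5.3,0,0,0],
    [0,-0.6,0.4,5.3,0,0,0],
    [0,-1.0,0.8,5.3,0,0,0],
    [0,-1.3,1.2,5.3,0,0,0],
    [0,-1.6,1.5,5.3,0,0,0],
    [0,-1.9,1.9,5.3,0,0,0],
    [0,-2.2,2.2,5.3,0,0,0],
    [0,-2.5,2.6,5.3,0,0,0],
    [0,-2.9,3.0,5.3,0,0,0],
    [0,-2.9,3.0,5.3,0,0,0],
  ],
)

```text
time_s: 3.0
tool_pos: [0.4823, -0.0043, 0.008]
tool_rot: [-179.1, -0.1, 100.9]
force: [-4.3, 6.2, 2.5]
grip_width: 0.0006
```

```bash
python3 - <<'E'
from h import *
o=get_obs();print(o['tool_pos'],o['tool_rot'],bar(o['tool_pos']),o['force'])
snap('top','t3.png',(220,60,460,240),3.3);snap('scene','s3.png',(240,160,440,320),4)
E
```

```text
[ 0.48233751 -0.00431531  0.00803165] [-1.79110132e+02 -5.88987731e-02  1.00888221e+02] [-0.2008151   0.08374333] [-4.28978564  6.24583876  2.47807469]
```

View pics/t3.png

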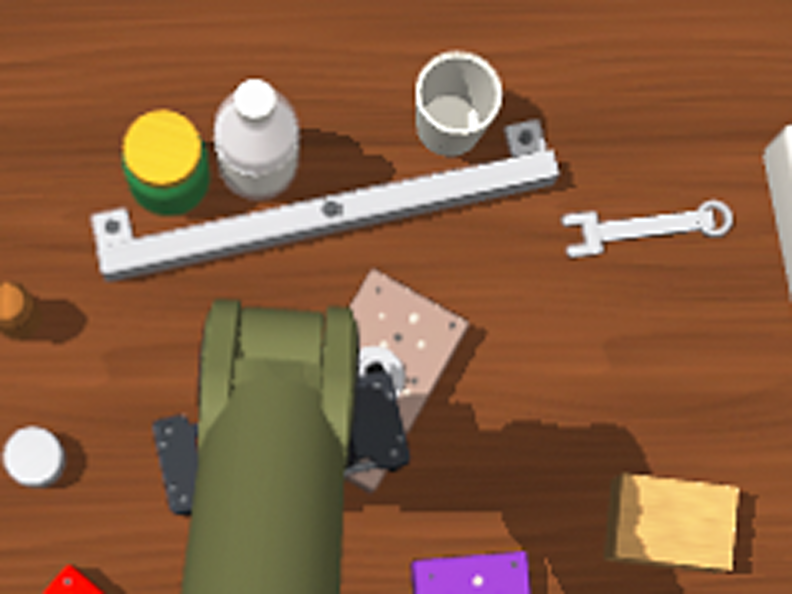

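View pics/s3.png

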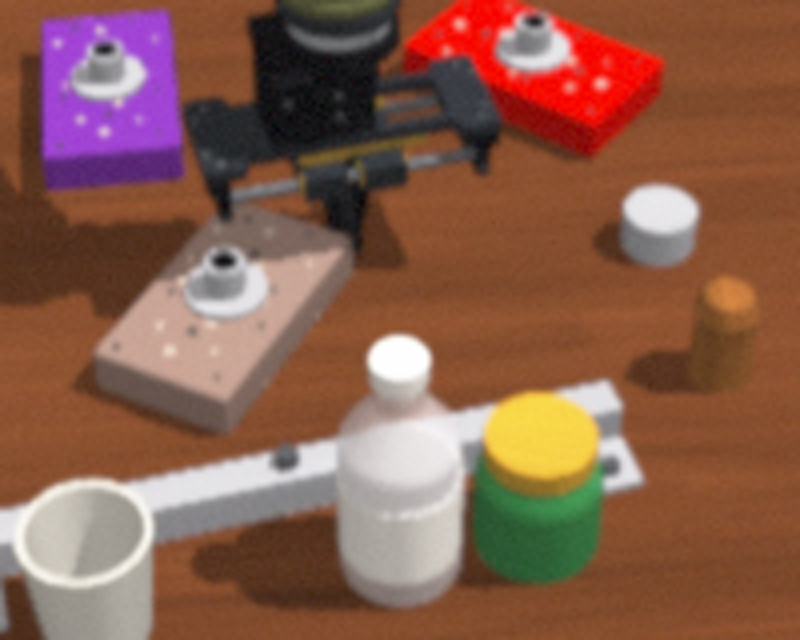

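Call:
jog_arm(
  moves=[
    [0,-0.2,0.2,-0.3,-0.015,0,0],
    [0,-0.5,0.5,-0.5,-0.015,0,0],
    [0,-0.8,0.8,-0.5,-0.015,0,0],
    [0,-1.1,1.1,-0.5,-0.015,0,0],
    [0,-1.4,1.4,-0.5,-0.015,0,0],
    [0,-1.7,1.7,-0.5,-0.015,0,0],
    [0,-2.0,2.0,-0.5,-0.015,0,0],
    [0,-2.0,2.0,-0.5,-0.015,0,0],
  ],
)

```text
time_s: 3.77
tool_pos: [0.5044, -0.0186, 0.012]
tool_rot: [-179.8, -0.2, 100.9]
force: [-1.6, 5.0, -1.7]
grip_width: 0.0001
```

```bash
python3 - <<'E'
from h import *
o=get_obs();print(o['tool_pos'],o['tool_rot'],bar(o['tool_pos']),o['force'])
snap('top','t4.png',(220,60,460,240),3.3);snap('scene','s4.png',(240,160,440,320),4)
E
```

```text
[ 0.50442147 -0.01860731  0.01203537] [-179.80644118   -0.20311109  100.93087707] [-0.18175601  0.06561287] [-1.55429836  4.96596664 -1.6825911 ]
```

View pics/t4.png

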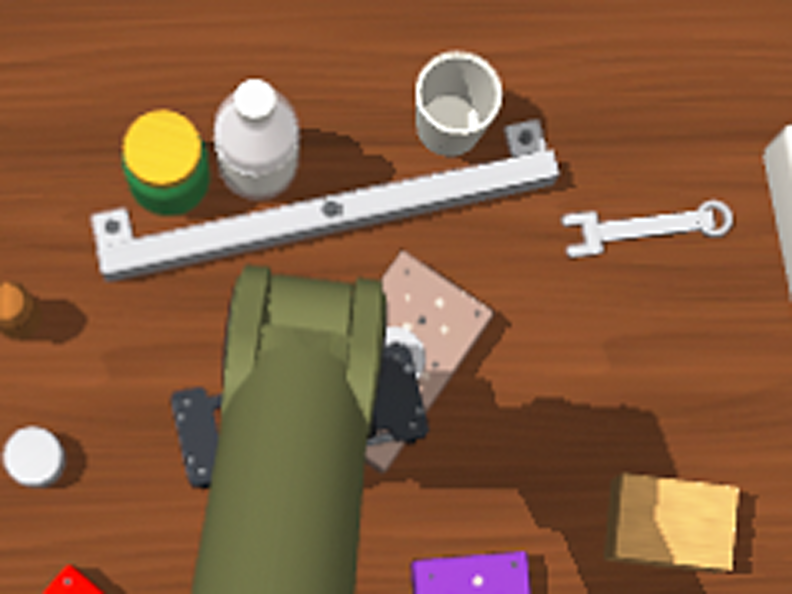

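View pics/s4.png

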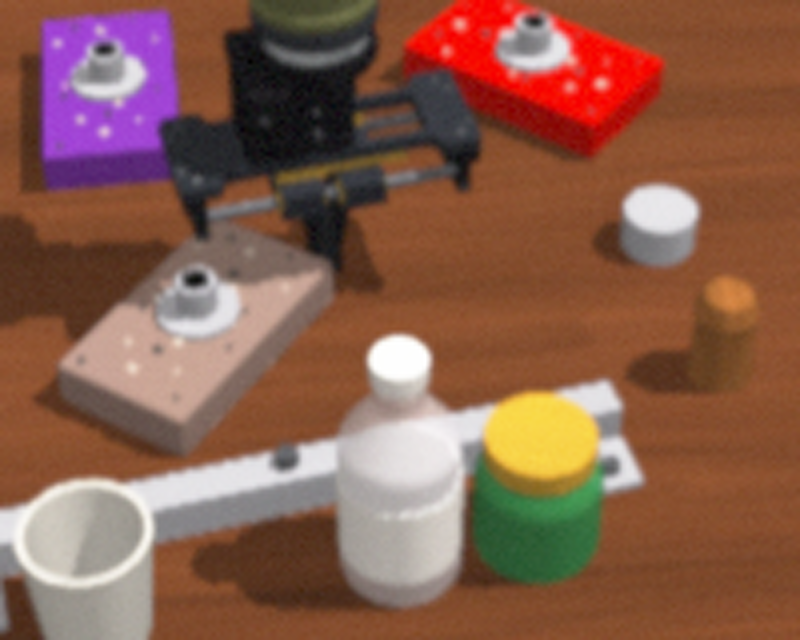

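In t4.png the foot's visible corners are at (403,250), (494,312) and (384,471). The foot has turned clockwise and moved to the right.

```bash
python3 - <<'E'
from h import *
f=lambda L:[(220+x/3.3,60+y/3.3) for x,y in L]
print(fp(f([(403,250),(494,312),(384,471),(293,409)])))
E
```

```text
(array([-0.13762176, -0.02415658]), np.float64(43.264890560780444), array([[-0.04701662, -0.0524884 ],
       [-0.11523908, -0.11587183],
       [-0.22743372,  0.00449412],
       [-0.16079762,  0.06723978]]))
```

```bash
python3 - <<'E'
from h import *
print(move([-.21,.09],.10),move([-.248,-.033],.10),move([-.248,-.033],.014))
E
```

```text
(array([ 2.5, -2.8, -8.8]), array([-0., -0.,  0.])) (array([-9.8, -6.7, -8.8]), array([-0., -0.,  0.])) (array([-9.8, -6.7, -0.2]), array([-0., -0.,  0.]))
```

Call:
jog_arm(
  moves=[
    [0,1,-1.2,-0.5,0,0,0],
    [0,1.5,-2,-4,0,0,0],
    [0,1,-2.8,-8.8,0,0,0],
    [0,-1,-4,-8.8,0,0,0],
    [0,-4,-5.5,-8.8,0,0,0],
    [0,-7,-6.7,-8.8,0,0,0],
    [0,-9.8,-6.7,-8.8,0,0,0],
    [0,-9.8,-6.7,-8.8,0,0,0],
    [0,-9.8,-6.7,-5,0,0,0],
    [0,-9.8,-6.7,-1.5,0,0,0],
    [0,-9.8,-6.7,-0.3,0,0,0],
    [0,-9.8,-6.7,-0.3,0,0,0],
  ],
)

```text
time_s: 4.87
tool_pos: [0.4546, -0.1276, 0.0122]
tool_rot: [-179.5, -0.2, 100.9]
force: [-0.0, 0.5, 0.2]
grip_width: 0.0001
```

```bash
python3 - <<'E'
from h import *
o=get_obs();print(o['tool_pos'],o['tool_rot'],bar(o['tool_pos']),o['force'])
snap('top','t5.png',(220,60,460,240),3.3);snap('scene','s5.png',(240,160,440,320),4)
E
```

```text
[ 0.45464428 -0.12756127  0.01219069] [-179.49706078   -0.19313305  100.90644064] [-0.25082851 -0.03225297] [-0.01450332  0.46508163  0.19365403]
```

View pics/t5.png

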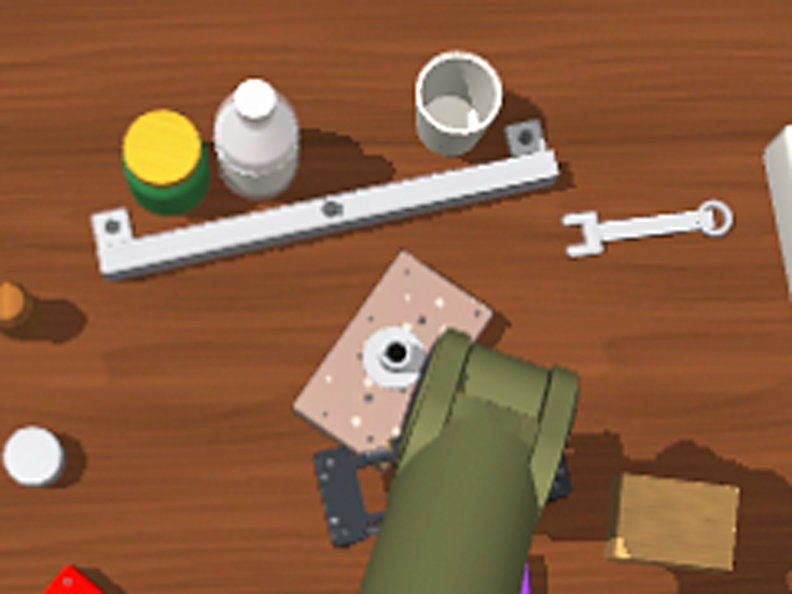

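View pics/s5.png

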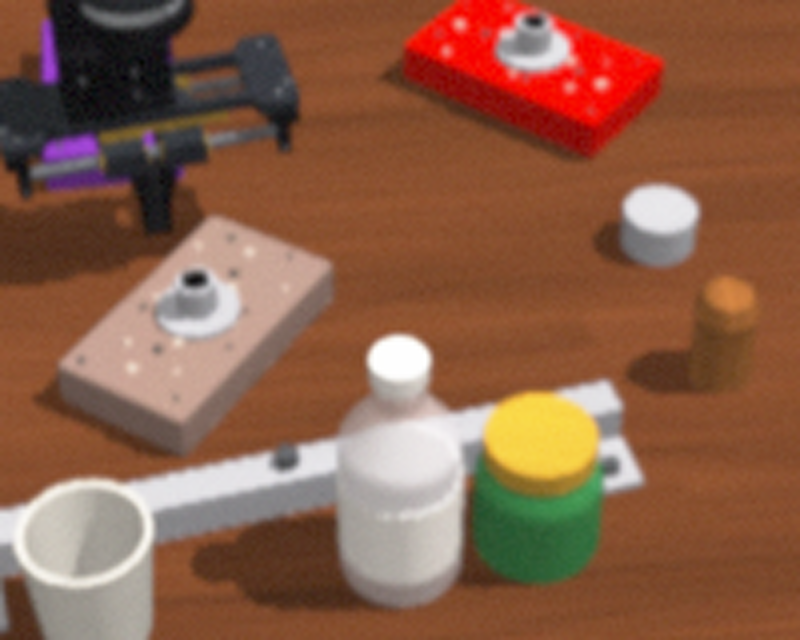

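The top view now shows the front-left corner at (293,409), which matches my estimate, and the fingers are behind the rear-left end. Next I push that end.

Call:
jog_arm(
  moves=[
    [0,0.6,0.6,0,0,0,0],
    [0,1.2,1.2,-0.1,0,0,0],
    [0,1.6,1.6,-0.1,0,0,0],
    [0,2.0,1.9,-0.1,0,0,0],
    [0,2.4,2.2,-0.1,0,0,0],
    [0,2.8,2.5,-0.1,0,0,0],
    [0,3.2,2.8,-0.1,0,0,0],
    [0,3.6,3.1,-0.1,0,0,0],
    [0,4.0,3.5,-0.1,0,0,0],
    [0,4.3,3.8,-0.1,0,0,0],
    [0,4.3,3.8,-0.1,0,0,0],
  ],
)

```text
time_s: 5.88
tool_pos: [0.4857, -0.0785, 0.0165]
tool_rot: [-179.7, -0.1, 101.0]
force: [-3.8, -1.3, 3.4]
grip_width: 0.0004
```

```bash
python3 - <<'E'
from h import *
o=get_obs();print(o['tool_pos'],o['tool_rot'],bar(o['tool_pos']),o['force'])
snap('top','t6.png',(220,60,460,240),3.3);snap('scene','s6.png',(240,160,440,320),4)
E
```

```text
[ 0.48571362 -0.07845505  0.01651044] [-1.79655247e+02 -1.38538615e-01  1.00978264e+02] [-0.21121167  0.01025856] [-3.76231649 -1.30112614  3.44226264]
```

View pics/t6.png

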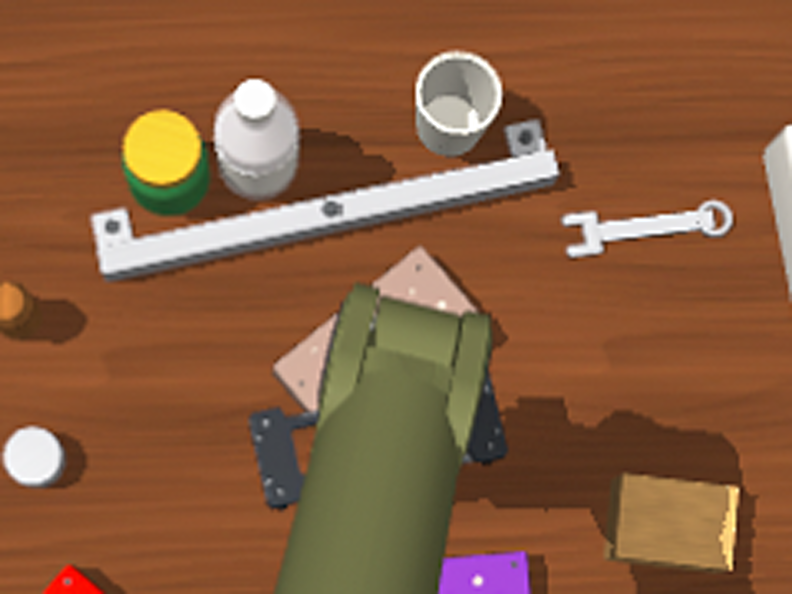

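View pics/s6.png

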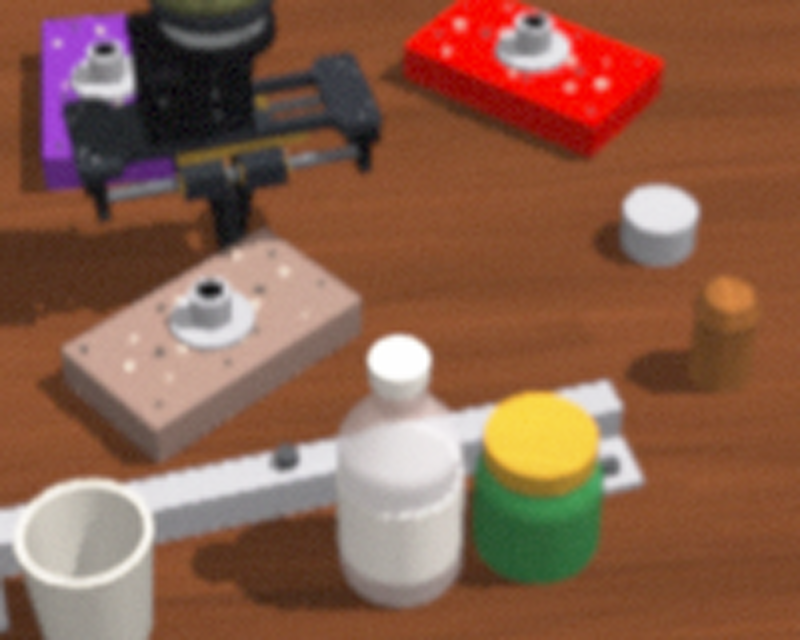

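```bash
cat >> h.py <<'E'
def front(FR,FL,s=3.3,o=(220,60)):
    q=bar(w('top',[(o[0]+x/s,o[1]+y/s) for x,y in (FR,FL)],.032))
    y=(q[1]-q[0])/np.linalg.norm(q[1]-q[0]); x=np.array([y[1],-y[0]])
    print('FR,FL',q.round(4),'len',np.linalg.norm(q[1]-q[0]).round(4),'centre',(q.mean(0)-.0475*x).round(4),'deg',np.degrees(np.arctan2(x[1],x[0])).round(1))
E
python3 - <<'E'
from h import *
front((420,247),(274,369))
E
```

```text
FR,FL [[-0.0474 -0.0672]
 [-0.1244  0.0756]] len 0.1622 centre [-0.1277 -0.0183] deg 28.3
```

Call:
jog_arm(
  moves=[
    [0,0.5,0.4,0.2,0,0,0],
    [0,0.9,0.8,0.2,0,0,0],
    [0,1.3,1.2,0.2,0,0,0],
    [0,1.7,1.6,0.2,0,0,0],
    [0,2.1,2.0,0.2,0,0,0],
    [0,2.5,2.5,0.2,0,0,0],
    [0,2.8,3.0,0.2,0,0,0],
    [0,3.1,3.5,0.2,0,0,0],
    [0,3.1,3.5,0.2,0,0,0],
  ],
)

```text
time_s: 6.73
tool_pos: [0.5141, -0.0404, 0.0144]
tool_rot: [-179.6, -0.2, 101.0]
force: [-3.1, -0.1, 1.7]
grip_width: -0.0001
```

```bash
python3 - <<'E'
from h import *
o=get_obs();print(o['tool_pos'],o['tool_rot'],bar(o['tool_pos']),o['force'])
snap('top','t7.png',(220,60,460,240),3.3);snap('scene','s7.png',(240,160,440,320),4)
E
```

```text
[ 0.51409052 -0.04044823  0.01441711] [-179.62644579   -0.18023431  101.02860065] [-0.17629397  0.0423603 ] [-3.0957581  -0.127539    1.69778255]
```

View pics/t7.png

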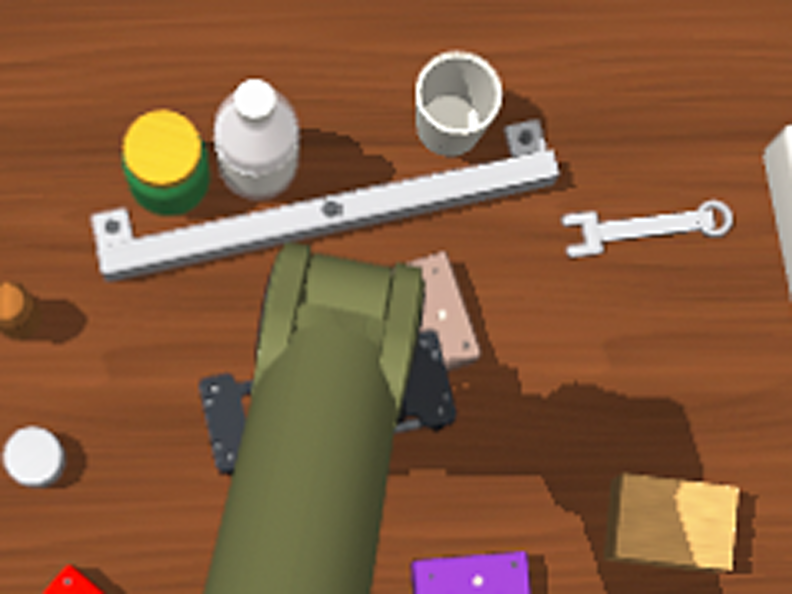

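View pics/s7.png

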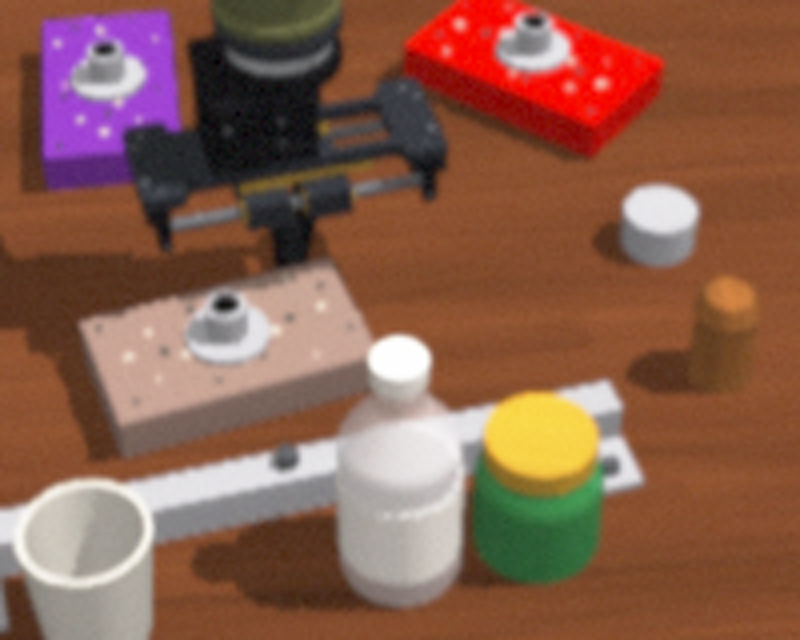

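```bash
cat >> h.py <<'E'
def side(FR,RR,s=3.3,o=(220,60)):
    q=bar(w('top',[(o[0]+x/s,o[1]+y/s) for x,y in (FR,RR)],.032))
    x=(q[0]-q[1])/np.linalg.norm(q[0]-q[1]); y=np.array([-x[1],x[0]])
    print('FR,RR',q.round(4),'len',np.linalg.norm(q[1]-q[0]).round(4),'centre',(q.mean(0)+.0825*y).round(4),'deg',np.degrees(np.arctan2(x[1],x[0])).round(1))
E
python3 - <<'E'
from h import *
side((444,252),(479,357))
# scene view (crop 240,160 scale 4): front-edge corners FR(125,453 bottom?) and top corners
s=lambda L:bar(w('scene',[(240+x/4,160+y/4) for x,y in L],.032)).round(4)
print('scene FR,RR,RL,socketflange',s([(122,427),(82,325),(333,262),(229,333)]))
E
```

```text
FR,RR [[-0.0558 -0.0862]
 [-0.1502 -0.0946]] len 0.0948 centre [-0.1104 -0.0082] deg 5.1
scene FR,RR,RL,socketflange [[-0.0526 -0.0873]
 [-0.1448 -0.0968]
 [-0.1592  0.0665]
 [-0.1132 -0.0109]]
```

θ is about 5° and the centre is at (-0.112, -0.009) in the bar frame, so the foot is square enough. I'll back off, open the fingers and use both tips as a square pusher.

Call:
jog_arm(
  moves=[
    [0,0,-1.2,0,0,0,0],
    [0,-1,-2.4,0,0,0,0],
    [4,-3,-2.4,0,0,0,0.006],
    [8.7,-4.7,-2.4,0,0,0,0.006],
    [8.7,-4.7,-2.4,0,0,0,0.006],
    [8.7,-4.7,-2.4,0,0,0,0.006],
    [8.7,-4.7,-2.4,0,0,0,0.006],
    [8.7,-4.7,-2.4,0,0,0,0.006],
    [8.7,-4.7,-2.4,0,0,0,0.006],
    [8.7,-4.7,-2.4,0,0,0,0.006],
    [8.7,-4.7,-2.4,0,0,0,0.006],
    [8.7,-4.7,-2.4,0,0,0,0.006],
  ],
)

```text
time_s: 7.83
tool_pos: [0.4996, -0.0909, 0.0143]
tool_rot: [-179.7, -0.2, 100.7]
force: [-0.2, -0.7, -0.2]
grip_width: 0.0594
```

```bash
python3 - <<'E'
from h import *
o=get_obs();print(o['tool_pos'],o['tool_rot'],bar(o['tool_pos']),o['force'])
print(move([-.15,.0],.014))
snap('top','t8.png',(220,60,460,240),3.3);snap('scene','s8.png',(240,160,440,320),4)
E
```

```text
[ 0.49955003 -0.09087614  0.01432885] [-179.68573972   -0.20571837  100.68887167] [-0.1999117  -0.00450763] [-0.15845476 -0.71447778 -0.16400646]
(array([0.4, 5. , 0. ]), array([-0.01, -0.  ,  0.  ]))
```

View pics/t8.png

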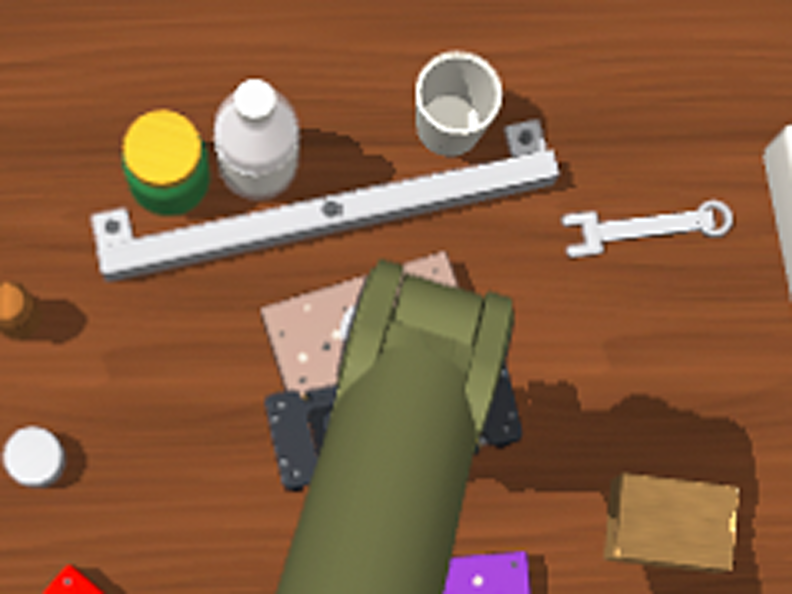

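View pics/s8.png

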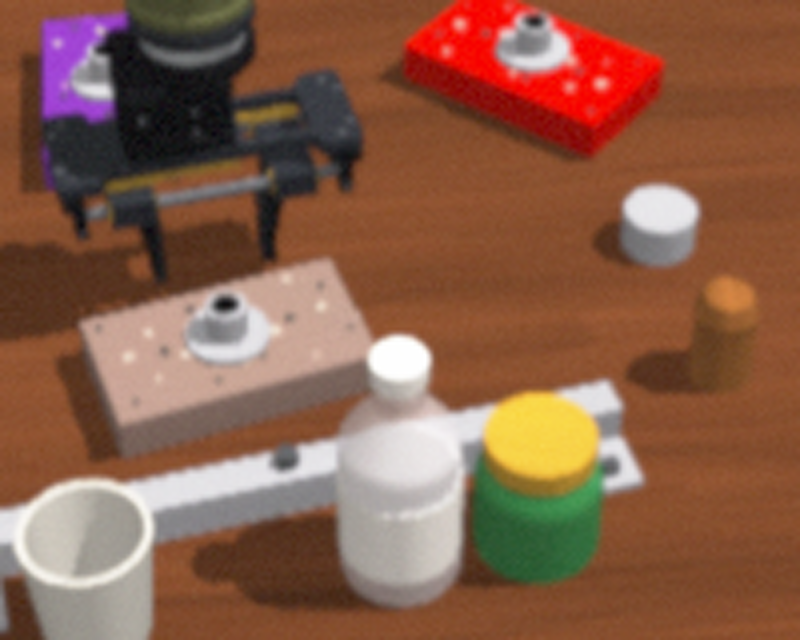

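Call:
jog_arm(
  moves=[
    [8.7,-0.2,1,0,0,0,0],
    [8.7,-0.2,2,0,0,0,0],
    [8.7,-0.2,2.7,0,0,0,0],
    [8.7,-0.2,3.2,0,0,0,0],
    [8.7,0,3.6,0,0,0,0],
    [8.7,0.1,4.0,0,0,0,0],
    [8.7,0.2,4.4,0,0,0,0],
    [8.7,0.3,4.8,0,0,0,0],
    [8.7,0.4,5.2,0,0,0,0],
    [8.7,0.5,5.6,0,0,0,0],
    [8.7,0.6,6.0,0,0,0,0],
    [8.7,0.6,6.0,0,0,0,0],
  ],
)

```text
time_s: 8.93
tool_pos: [0.5554, -0.076, 0.0131]
tool_rot: [-179.3, -0.1, 100.6]
force: [-6.9, -3.4, 2.4]
grip_width: 0.0869
```

```bash
python3 - <<'E'
from h import *
o=get_obs();print(o['tool_pos'],o['tool_rot'],bar(o['tool_pos']),o['force'])
snap('top','t9.png',(220,60,460,240),3.3);snap('scene','s9.png',(240,160,440,320),4)
E
```

```text
[ 0.55539662 -0.07597754  0.0131009 ] [-1.79328002e+02 -1.43943000e-01  1.00578492e+02] [-0.14227296 -0.00019668] [-6.89232031 -3.42318871  2.40678607]
```

View pics/t9.png

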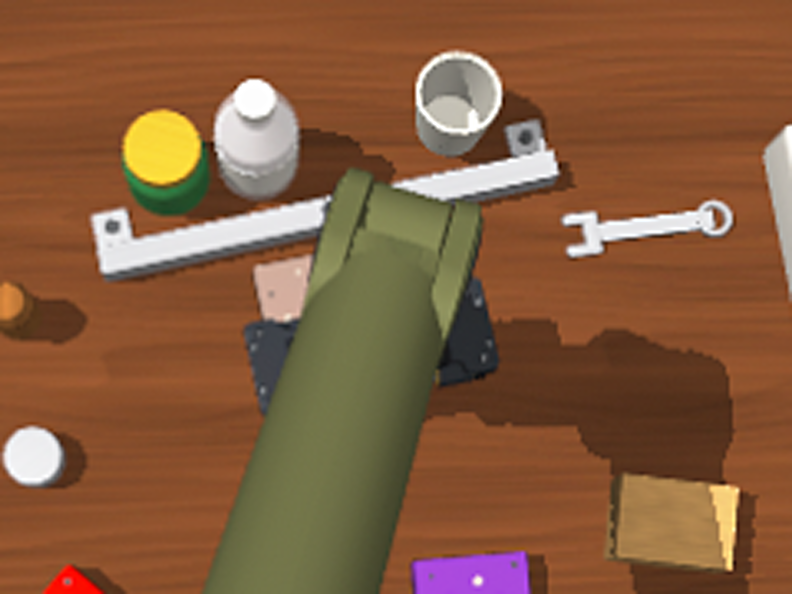

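View pics/s9.png

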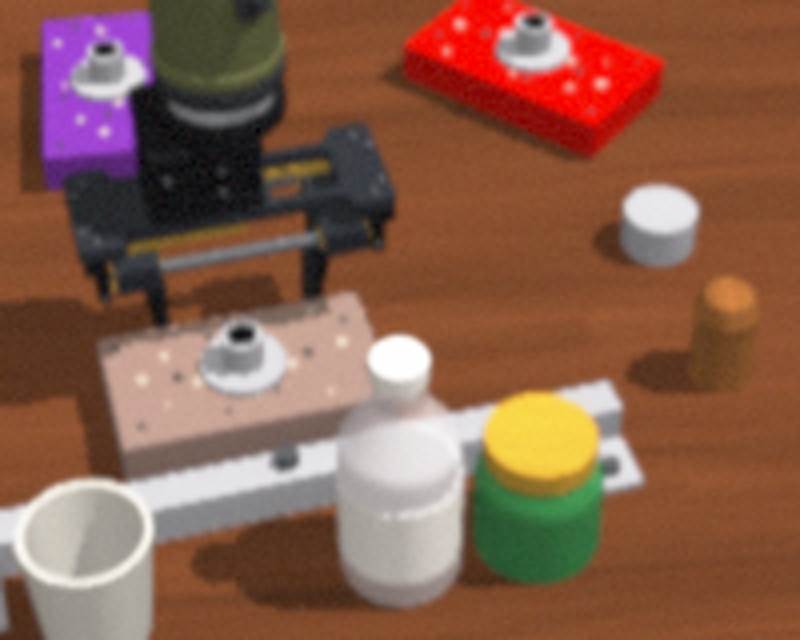

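```bash
python3 - <<'E'
from h import *
s=lambda L,z:bar(w('scene',[(240+x/4,160+y/4) for x,y in L],z)).round(4)
print('socket',s([(241,333)],.058),s([(244,363)],.035),'stud',s([(286,452)],.04),'FR,RR,RL',s([(122,454),(100,345),(357,293)],.032))
front((388,230),(255,266))
q=bar(w('top',[(220+255/3.3,60+266/3.3)],.032));print('FL',q)
E
```

```text
socket [[-0.0841 -0.0082]] [[-0.0821 -0.008 ]] stud [[-0.0002 -0.001 ]] FR,RR,RL [[-0.0315 -0.0908]
 [-0.1242 -0.0889]
 [-0.1268  0.0738]]
FR,FL [[-0.0273 -0.0439]
 [-0.0347  0.0728]] len 0.1169 centre [-0.0784  0.0115] deg 3.6
FL [[-0.03469886  0.07282178]]
```

Call:
jog_arm(
  moves=[
    [8.7,0.2,0.3,0,0,0,0],
    [8.7,0.3,0.6,0,0,0,0],
    [8.7,0.5,0.9,0,0,0,0],
    [8.7,0.6,1.2,0,0,0,0],
    [8.7,0.8,1.5,0,0,0,0],
    [8.7,0.9,1.8,0,0,0,0],
    [8.7,1.0,2.1,0,0,0,0],
    [8.7,1.0,2.1,0,0,0,0],
  ],
)

```text
time_s: 9.7
tool_pos: [0.5722, -0.0648, 0.0119]
tool_rot: [-179.0, -0.0, 100.5]
force: [-6.1, -4.6, 2.1]
grip_width: 0.0867
```

```bash
python3 - <<'E'
from h import *
o=get_obs();print(o['tool_pos'],o['tool_rot'],bar(o['tool_pos']),o['force'])
snap('scene','s10.png',(240,160,440,320),4)
E
```

```text
[ 0.57223568 -0.0648133   0.01192523] [-1.79007876e+02 -4.54953724e-02  1.00453058e+02] [-0.12365933  0.00765998] [-6.0879556  -4.59192855  2.14962011]
```

View pics/s10.png

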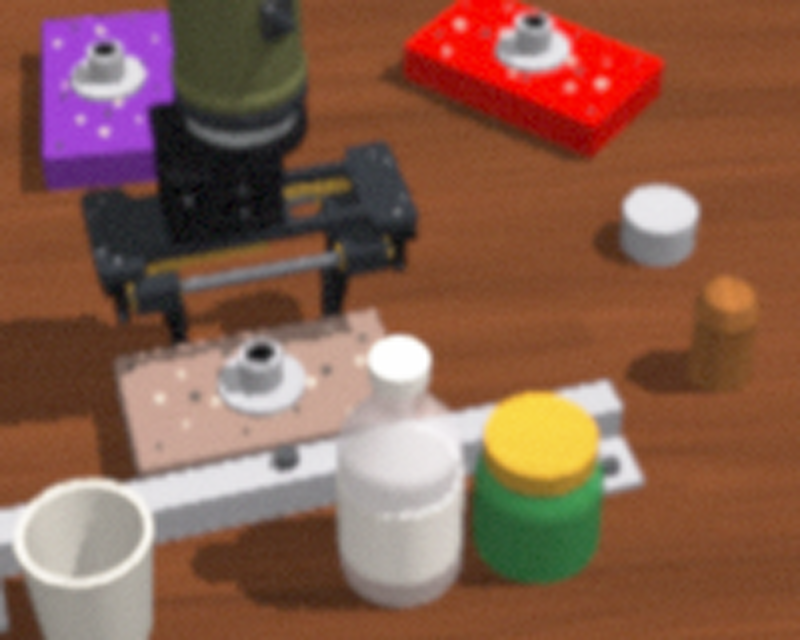

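Call:
jog_arm(
  moves=[
    [8.7,0.2,0.3,0,0,0,0],
    [8.7,0.3,0.6,0,0,0,0],
    [8.7,0.3,0.8,0,0,0,0],
    [8.7,0.3,1.0,0,0,0,0],
    [8.7,0.3,1.2,0,0,0,0],
    [8.7,0.3,1.3,0,0,0,0],
    [8.7,0.3,1.3,0,0,0,0],
  ],
)

```text
time_s: 10.33
tool_pos: [0.5748, -0.0631, 0.0101]
tool_rot: [-177.8, -0.2, 100.3]
force: [-23.0, -4.8, 17.6]
grip_width: 0.087
```

```bash
python3 - <<'E'
from h import *
o=get_obs();print(o['tool_pos'],o['tool_rot'],bar(o['tool_pos']),o['force'])
snap('scene','s11.png',(240,160,440,320),4)
E
```

```text
[ 0.57477048 -0.06314281  0.01013336] [-177.79058965   -0.18883152  100.2929394 ] [-0.12085927  0.00883276] [-23.02980448  -4.8396488   17.62220585]
```

View pics/s11.png

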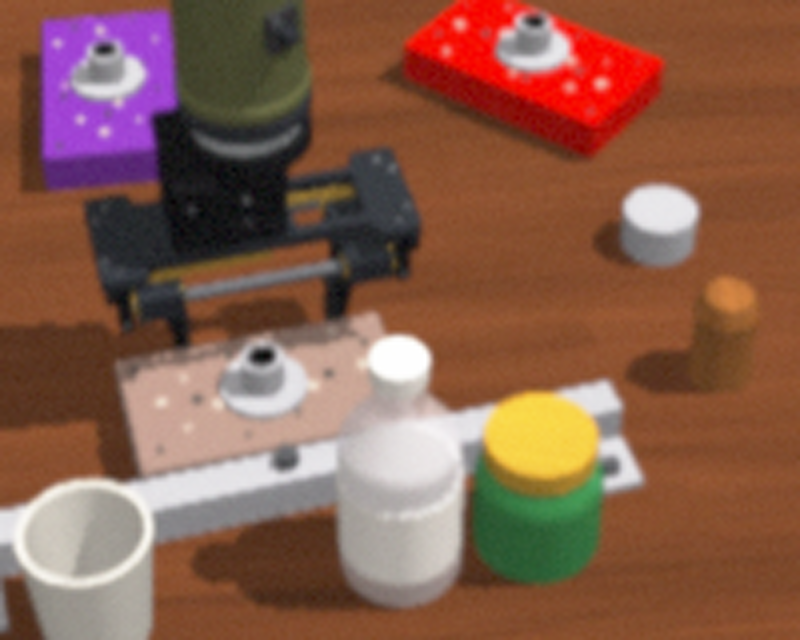

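The force has jumped to 23 N, so the foot is against the bar. I'll back off straight and clear the view.

Call:
jog_arm(
  moves=[
    [8.7,0,-1,0,0,0,0],
    [8.7,0,-3,-0.5,0,0,0],
    [8.7,0,-6,-4,0,0,0],
    [8.7,0,-6,-8,0,0,0],
    [8.7,4,-7,-12,0,0,0],
    [8.7,8,-7,-14,0,0,0],
    [8.7,12,-7,-14,0,0,0],
    [8.7,16,-7,-14,0,0,0],
    [8.7,20,-7,-14,0,0,0],
    [8.7,24,-7,-14,0,0,0],
    [8.7,24,-7,-14,0,0,0],
    [8.7,24,-7,-14,0,0,0],
  ],
)

```text
time_s: 11.38
tool_pos: [0.4678, 0.1662, 0.1536]
tool_rot: [-177.8, -0.3, 100.7]
force: [0.4, -0.6, -0.3]
grip_width: 0.0871
```

```bash
python3 - <<'E'
from h import *
o=get_obs();print(o['tool_pos'],bar(o['tool_pos']),o['force'])
snap('scene','s12.png',(240,180,400,300),5);snap('top','t12.png',(240,70,400,190),5)
E
```

```text
[0.4678422  0.16618967 0.15356236] [-0.18352014  0.25398711] [ 0.35521862 -0.5993679  -0.2751139 ]
```

View pics/t12.png

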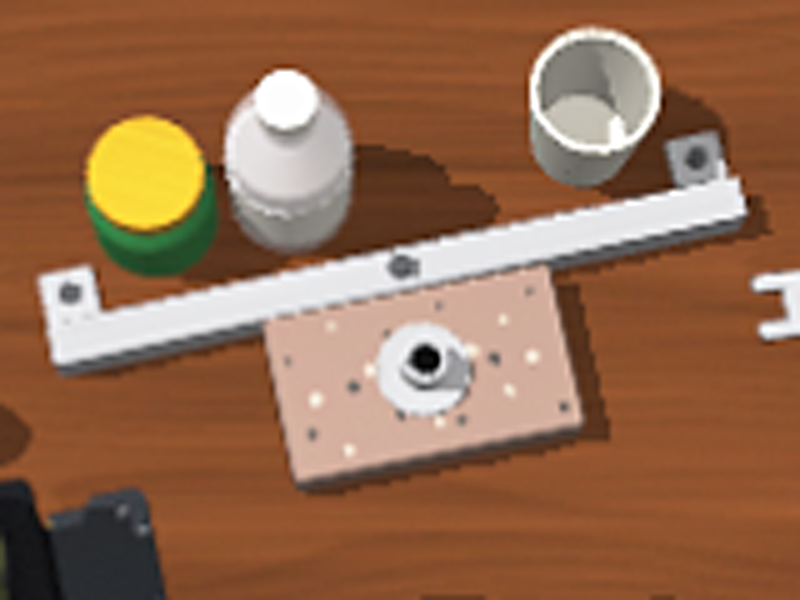

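View pics/s12.png

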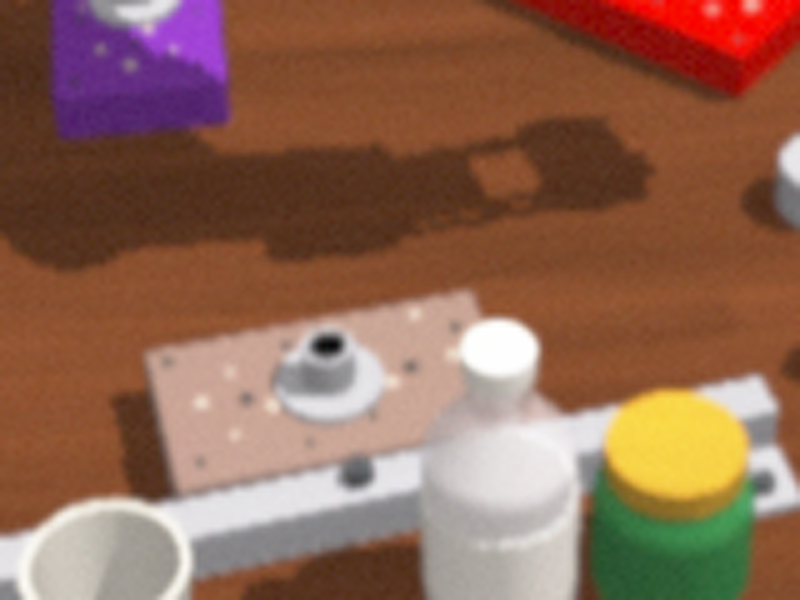

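```bash
python3 - <<'E'
from h import *
f=lambda L:[(240+x/5,70+y/5) for x,y in L]
print(fp(f([(548,266),(582,424),(298,482),(266,320)])))
t=lambda L,z:bar(w('top',f(L),z)).round(4)
print('socket',t([(426,358)],.058),t([(424,371)],.035),'stud',t([(403,266)],.038),'bar front edge',t([(60,368),(265,318),(548,264),(745,215)],.03))
s=lambda L,z:bar(w('scene',[(240+x/5,180+y/5) for x,y in L],z)).round(4)
print('scene socket',s([(327,345)],.058),'flange',s([(330,382)],.035),'stud',s([(357,470)],.04),'RR,RL,FR',s([(147,352),(474,291),(178,493)],.032))
E
```

```text
(array([-0.06138664,  0.00029874]), np.float64(-0.5013624357828739), array([[-0.01587865, -0.08114779],
       [-0.10830428, -0.07934915],
       [-0.10757866,  0.08168693],
       [-0.01378492,  0.08000492]]))
socket [[-0.06   -0.0001]] [[-0.0614  0.0004]] stud [[-0.0009 -0.0009]] bar front edge [[-0.016   0.1978]
 [-0.012   0.0803]
 [-0.0142 -0.0817]
 [-0.0087 -0.198 ]]
scene socket [[-0.0617 -0.0006]] flange [[-0.0602 -0.0006]] stud [[ 0.0027 -0.0019]] RR,RL,FR [[-0.107  -0.0809]
 [-0.1056  0.0824]
 [-0.0128 -0.0822]]
```

```bash
python3 - <<'E'
from h import *
print(env.sign_off())
E
```

```text
the job is handed in; nothing more can be done
None
```

I handed the job in at about 11.5 s of the 72 s allowed. The last images show the foot flush along the bar with its socket opposite the stud. The hand-in reports no verdict, so these checks are my own.

**What I did**
- I pushed the left end face near its front corner.
- I then pushed the rear long face near its left end, which turned the foot from about 50° to about 5°.
- I finished with both opened fingertips as a square pusher until the foot met the bar. The force jumped to about 23 N there.
- Last, I backed straight off and lifted clear.

**Last checks**

| Check | Result | Judged limit |
|---|---|---|
| Socket to stud, along the bar | within about 2 mm in both cameras | 15 mm |
| Foot centre from bar centre line | 60–62 mm in both cameras (59.5 mm when flush) | none stated |
| Foot angle from square | about -0.5° | none stated at the end |
| Bar-side corners, left and right | x ≈ -13.8 and -15.9 mm (top camera) | -16 to -8 mm |

- **Tightest result:** the right corner's reading sits almost at the -16 mm limit. The bar's own front edge at the same places read -12 and -14.2 mm, so by the top camera the gap at each end is about 2 mm. The scene camera put the right corner at -12.8 mm.
- **Bystanders:** I checked these by eye only. They looked unmoved in the views I took. The spanner, shaker and slip box, and most of the collar, were outside the final crops.
- **Gripper:** it finished about 15 cm above the table, with nothing but sensor noise on the force reading.

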